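Clip the key hook onto its eye

ROBOT

A 6-joint arm with a two-finger parallel gripper is mounted at the origin on a cart in front of the work surface, level with it; the furniture and walls round the work are solid. World frame = base frame: x ahead of the robot, y to its left, z up, the work surface at z = 0. Lengths are in m, angles in rad, forces in N, time in s.
With the tool pointing down it reaches from about 0.2 to 0.875 m from the base axis. Payload 3.4 kg.
Tool frame: the origin (TCP) lies between the finger pads; the fingertips stand 25 mm ahead of it and the grasp point (between the pads) lies 6 mm ahead of it (r.nose_length is the z of the fingertips in the tool frame, in m); z points along the fingers, x is the direction in which the jaws open and shut, and the axes are right-handed (so a half turn about z gives the same grasp; the last joint's range is limited). The gripper opens to 94 mm and grips with 3 to 60 N. Pads are 16 mm wide; open, the fingers measure 119 mm over their backs; the gripper's body (75 mm by 177 mm) begins 78 mm behind the grasp point.
Start: joints at [1.182, 0.276, 1.505, -0, 1.361, -0.121], TCP at [0.152, 0.555, 0.23] pointing down, gripper open.
Joint ranges: [-2.89, 2.89], [-0.75, 2.08], [0.22, 2.7], [-1.18, 4.32], [0.11, 2.71], [-2.7, 2.7]. Speed limits (rad/s): [2.57, 2.57, 3.14, 3.14, 3.14, 3.14].

INTERFACE

Orientations are given as a unit quaternion [w, x, y, z].
In Python, from plant import r, gripper_to, inverse_kinematics, vision, models, telemetry gives the robot as it stands. Calls block until the motion is done:
- r.move_to(position, orientation): joint-space move of the TCP to a pose.
- r.move_l(position, rot=None, vel=0.15, guard=None): straight line of the TCP; rot=None keeps the orientation; vel is the mean speed in m/s. With guard (N) it stops when the force on the tool has changed by that much, and returns True; else False.
- r.movej(angles): joint-space move.
- gripper_to(opening, f_grip=None): finger opening in m; f_grip is the grip in N (None keeps the last); returns when the fingers have stopped.
- r.hold(seconds).
- inverse_kinematics(position, orientation): joint angles nearest the present ones, or None.
- vision.snapshot(name): name is "scene" or "top" or "wrist"; returns the picture (384x512x3 uint8, red, green, blue); there is no depth.
- vision.get_calibration(name): a dict with "fx", "fy", "cx", "cy" (pixels), "position" and "orientation" of the camera in the world. Camera axes: x right, y down, z forward; pixel columns grow to the right and rows downward; lengths in m; the calibration is good to about 2 mm. The wrist camera is an equidistant fisheye: a pixel r from the principal point sees the ray r / f radians off the axis. A picture is of the moment at which its call begins: read the wrist's pose just before it. get_calibration takes no time and is no camera call; for the wrist camera it gives the pose at the moment of the call.
A pose or a line that the arm cannot do raises r.PlanningError and nothing moves.
- r.sign_off(): hands the job in, once; it reports no verdict.
Trained networks look in the newest picture that a camera, given by its name, has taken for a name from the list of things; names that differ only in an ending like _2 or _b are one class to them, and where a whole thing is asked for, a point or a joint stands for the part that bears it (a point fixed in the world has none). Each returns a list of dicts, best first, with "score" (0 to 1); they miss things now and then, are a little off and sometimes report something else, mostly with a low value. They report only what shows in the picture. A call takes as long as a camera call. They do not tell look-alikes from the thing itself.
- models.boxes_of(thing, camera): "at" ([x, y, z] in m, in world coordinates, good to about 4 mm: the middle of the surface that is visible of it).
- models.regions_of(thing, camera): "pixels" (384x512 bool, what is visible of it).
- models.mark_of(thing, camera): "at" ([x, y, z] in m, in world coordinates, good to about 4 mm: a listed point, or the origin of a listed thing).
Readings, each from a call of its own:
- telemetry.current_t(): time.
- telemetry.current_joints(): joint angles.
- telemetry.current_dq(): joint speeds.
- telemetry.current_joint_efforts(): joint torques, N m.
- telemetry.current_ee_pos(): TCP position.
- telemetry.current_tool_rot(): TCP orientation.
- telemetry.current_wrist_force(): force on the tool from outside, world axes, zero at the start.
- telemetry.current_torque(): the same for the moment, N m.
- telemetry.current_opening(): finger opening in m.
Only numpy, scipy, OpenCV 4.12 (cv2) and the standard library are available. Lean on these libraries where they do the work, as an engineer would, in place of code of your own. Each camera call takes 0.05 s, during which the arm holds its last target.

TASK

Put the loose key back on its anchor: take the steel snap hook by its grey plastic key handle, press its sprung gate against the upright bar of the eye on the metal bracket until the bar is inside the hook and the gate has snapped shut behind it. Then test it by pulling the hook straight back against the bar with a steady 8 to 12 newtons for about half a second, and let go, leaving it lying flat and clipped on. Never bear on the bracket with more than 18 newtons, and leave the beaker, the small bottle and the cuvette box where they are.

Things in the scene. Friction and masses are not known exactly. Their poses are not given: they have to be found in the camera images.
- snap_hook: Loose steel snap hook with a grey plastic key handle, 141 x 62 x 20 mm, about 0.13 kg, lying flat. Origin: on the underside, on the long centre line where handle meets steel. +x is the way it is pressed on (gate leads), -x runs along the handle to the key, z up. The hook is a flat C of 8 mm round bar, bar centre 5 mm above the underside, outer sides at y = +-31 mm, open side at x = 50 mm.
- handle (a point): Middle of the grey handle, a block 52 (x) by 24 (y) by 20 (z) mm: point (-28, 0, 10) mm in the hook's frame. Grip it across y.
- nose (a point): Rounded tip of the hook's fixed nose, point (50, -10, 5) mm in the hook's frame; the nose fills y = -10 to -23 mm there. Opposite is the gate's pin, boss 11 mm round at (50, 8, 5) mm on a fixed shoulder (y 3 to 22 mm). The shut gate fills the mouth between. The eye's bar enters only through this mouth, its axis at y about -4 mm, give or take 2 mm; elsewhere it strikes solid steel.
- spine (a point): Inner face of the hook's spine (its closed side, next to the handle), point (12, 0, 5) mm in the hook's frame. The bar's axis is at x = 16 mm when it strikes the spine and at x = 43 mm when it bears on the inside of the shut gate.
- gate (a joint): Angle of the sprung gate, a 6 mm round bar, 17 mm from pin to free end: 0 shut (rigid stop, never opens outward), up to 1.4 rad inward, toward the spine. Spring torque 0.05 N m shut, 0.08 N m at 1 rad: pressing it in takes about 4 to 9 N. The gate snaps shut behind the bar once the bar's axis is at about x = 35 to 31 mm in the hook's frame.
- eye_bracket: Fixed grey metal bracket with the eye. Origin at bench height, under the middle of the slot that holds the eye's upright bar; +x from the bar to the upright plate behind it (face at x = 55 mm, 73 mm high, y -45 to 45 mm), z up. The hook goes on level, pushed along about +x, its underside 8 to 35 mm above the bench; when let go it drops onto the base plate.
- slot_middle (a point): Middle of the slot, 20 mm above the bench. The eye's upright bar (8 mm round, bench to 48 mm up, 13 mm collar at its foot to 7 mm; then bent back to the plate, underside 52 mm) is clamped firmly anywhere along the slot, its axis up to 15 mm to either side of this point along the bracket's y. Where is not reported: feel for it with light touches, or look.
- base_edge (a point): Middle of the upper front edge of the bracket's base plate, 4 mm above the bench, 16 mm in front of the slot's middle; the plate is 90 mm wide and reaches 80 mm back from here.
- beaker: Clear plastic beaker 57 mm wide, 71 mm high, loose bystander; origin at the centre of its underside.
- buffer_bottle: Small plastic bottle with screw cap, 44 mm wide, 66 mm high, loose bystander; origin at the centre of its underside.
- cuvette_box: Flat clear box 78 x 56 x 25 mm, loose bystander; origin at the centre of its underside.
Not all that is in view belongs to the job. Leave any red look-alike of the snap_hook alone.

How it is judged:
On the way, in this order (a step that is already met when the one before it is completed fails the run):
1. the eye presses the gate more than 0.6 rad inward (value of joint gate above 0.6 rad and contact force between snap_hook and eye_bracket above 0.5 N and x of slot_middle in the frame of snap_hook between 0.012 and 0.058 m), for 0.05 s.
2. the eye's bar is inside the hook and the gate is shut (x of slot_middle in the frame of snap_hook between 0.012 and 0.047 m and y of slot_middle in the frame of snap_hook between -0.034 and 0.031 m and value of joint gate below 0.12 rad), for 0.1 s.
3. the hook is pulled back with at least 7 N, the bar bearing on the inside of the shut gate or nose (all of step 2 and x of slot_middle in the frame of snap_hook above 0.035 m and contact force between snap_hook and eye_bracket above 7 N), for 0.3 s.
At the end, for the whole second after the job is handed in: The bar is inside the hook (the slot's middle at x 12 to 47 mm, y -34 to 31 mm in the hook's frame), the gate is shut (under 0.12 rad), the hook lies released, within 0.25 rad of level, its origin under 20 mm above the bench, at rest (under 20 mm/s) (all of step 2 and angle between snap_hook's own z axis and vertical below 0.25 rad and height (world z) of snap_hook below 0.02 m and linear speed of snap_hook below 0.02 m/s); the robot touches nothing.
It fails at once if the hook bears on the bracket with more than 18 N (contact force between snap_hook and eye_bracket above 18 N).
It fails at once if the arm or fingers bear on the bracket with more than 18 N (contact force between any of the arm, the fingers and eye_bracket above 18 N).
It fails at once if the beaker is moved more than 30 mm (distance of beaker from where it was at the start of the episode above 0.03 m).
It fails at once if the buffer bottle is moved more than 30 mm (distance of buffer_bottle from where it was at the start of the episode above 0.03 m).
It fails at once if the cuvette box is moved more than 30 mm (distance of cuvette_box from where it was at the start of the episode above 0.03 m).
It also fails if it takes over 67 s, if anything falls off the work surface, if the arm or the gripper's body presses on something with over 40 N, if the wrist force passes 120 N, or if a joint passes its speed limit or range.

## Working session

There is one attempt and no reset: what is moved stays moved. The work goes in short steps, each a Python script; the robot and the scene stay as the last script left them, time stands still between calls to the robot, and variables do not carry over. Pictures are saved under pics/ and viewed, and the job is handed in when it is done.

```bash
ls; mkdir -p pics; python3 - <<'E'
from plant import r, vision, models, telemetry
import cv2
for c in ["scene","top","wrist"]:
    im=vision.snapshot(c); cv2.imwrite(f"pics/{c}0.png",im[:,:,::-1])
    print(c,vision.get_calibration(c))
    if c!="wrist":
        for t in ["snap_hook","handle","nose","spine","eye_bracket","slot_middle","base_edge","beaker","buffer_bottle","cuvette_box"]:
            print(t,[( [round(float(v),4) for v in d["at"]],round(float(d["score"]),2)) for d in models.mark_of(t,c)])
print(telemetry.current_t(), telemetry.current_tool_rot(), telemetry.current_opening())
E
```

```text
pics
scene {'fx': 400.42335535899565, 'fy': 400.42335535899565, 'cx': 258.9413924073351, 'cy': 192.6532541711039, 'position': array([ 0.1302711 , -0.39885262,  0.6705886 ]), 'orientation': array([-0.39204076,  0.86104847, -0.29341493,  0.13713951])}
snap_hook [([0.4857, 0.1482, 0.0029], 0.77), ([0.4367, -0.0167, 0.0029], 0.73), ([0.4951, 0.1443, 0.0079], 0.65)]
handle [([0.4614, 0.135, 0.0104], 0.94), ([0.4247, -0.0364, 0.0131], 0.75), ([0.6265, 0.0837, 0.0057], 0.49)]
nose [([0.4841, 0.0159, 0.0009], 0.78), ([0.5335, 0.16, 0.0042], 0.55)]
spine [([0.4953, 0.1482, 0.005], 0.96), ([0.444, -0.0051, 0.0041], 0.86)]
eye_bracket [([0.6442, 0.0839, 0.0004], 0.66), ([0.5353, 0.4097, -0.0003], 0.5)]
slot_middle [([0.6441, 0.082, 0.0192], 0.86), ([0.486, 0.1479, 0.0006], 0.36)]
base_edge [([0.6288, 0.0845, 0.0068], 0.75)]
beaker [([0.5739, -0.1516, 0.0041], 0.96), ([0.4865, 0.1502, 0.0019], 0.65), ([0.6445, 0.0839, 0.0007], 0.59)]
buffer_bottle [([0.5361, 0.4083, 0.002], 0.62)]
cuvette_box [([0.6308, 0.4757, -0.0057], 0.81)]
top {'fx': 378.10292254327976, 'fy': 378.10292254327976, 'cx': 254.3
[... 450 characters left out ...]
5024, 0.1517, 0.0057], 0.82), ([0.4494, -0.0018, 0.0032], 0.66)]
eye_bracket [([0.647, 0.0808, -0.0029], 0.74)]
slot_middle [([0.643, 0.083, 0.0207], 0.89)]
base_edge [([0.623, 0.0859, 0.0029], 0.55)]
beaker [([0.5737, -0.1522, 0.0014], 0.75)]
buffer_bottle [([0.5423, 0.4035, -0.004], 0.67), ([0.6446, 0.0805, 0.0197], 0.39)]
cuvette_box [([0.6254, 0.4721, 0.0021], 0.65)]
wrist {'fx': 297.3186396354542, 'fy': 297.3186396354542, 'cx': 254.3390139364415, 'cy': 193.24468305613232, 'position': array([0.07230746, 0.57667172, 0.38413988]), 'orientation': array([0.11352676, 0.7870588 , 0.60020628, 0.08603801])}
1.15 [-2.29251374e-05  7.95178534e-01  6.06375377e-01  3.63339387e-05] 0.0939214359999227
```

View pics/scene0.png

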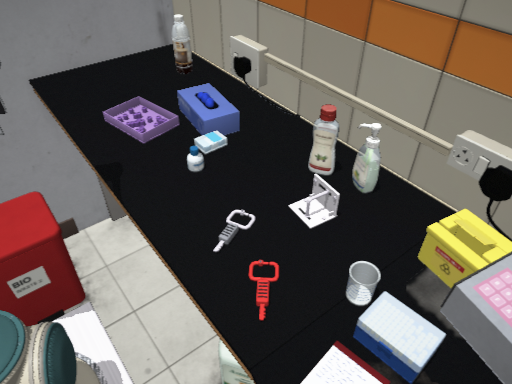

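View pics/top0.png

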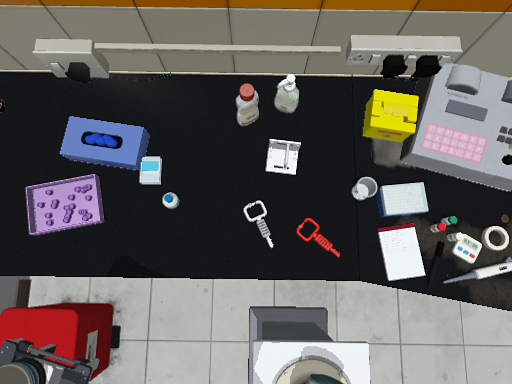

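```bash
cat > h.py <<'E'
import numpy as np, cv2
from plant import r, gripper_to, inverse_kinematics, vision, models, telemetry
from scipy.spatial.transform import Rotation as R
def down(yaw):  # tool y axis along yaw, x axis at yaw+pi/2, z down
    a=(yaw+np.pi/2)/2
    return np.array([0,np.cos(a),np.sin(a),0])
def Rm(q): return R.from_quat([q[1],q[2],q[3],q[0]]).as_matrix()
def snap(c,name):
    cal=vision.get_calibration(c); im=vision.snapshot(c); cv2.imwrite(f"pics/{name}.png",im[:,:,::-1]); return im,cal
def ray(cal,u,v,fish):
    x=(u-cal["cx"])/cal["fx"]; y=(v-cal["cy"])/cal["fy"]
    if fish:
        th=np.hypot(x,y); s=np.sinc(th/np.pi)
        d=np.stack([x*s,y*s,np.cos(th)],-1)
    else: d=np.stack([x,y,np.ones_like(x)],-1)
    return d@Rm(cal["orientation"]).T
def toplane(cal,u,v,z,fish=False):
    d=ray(cal,np.asarray(u,float),np.asarray(v,float),fish); p=cal["position"]
    return p+d*((z-p[2])/d[...,2])[...,None]
def proj(cal,P,fish=False):
    q=(np.asarray(P,float)-cal["position"])@Rm(cal["orientation"])
    if fish:
        rr=np.hypot(q[...,0],q[...,1]); th=np.arctan2(rr,q[...,2]); k=th/np.maximum(rr,1e-9)
        return np.stack([cal["cx"]+cal["fx"]*q[...,0]*k,cal["cy"]+cal["fy"]*q[...,1]*k],-1)
    return np.stack([cal["cx"]+cal["fx"]*q[...,0]/q[...,2],cal["cy"]+cal["fy"]*q[...,1]/q[...,2]],-1)
E
python3 - <<'E'
from h import *
print(telemetry.current_t())
r.move_to([0.56,0.13,0.22],down(0.2))
im,cal=snap("wrist","w1"); print(cal, telemetry.current_ee_pos(),telemetry.current_t())
for t in ["snap_hook","handle","nose","spine","eye_bracket","slot_middle","base_edge"]:
    print(t,[( [round(float(v),4) for v in d["at"]],round(float(d["score"]),2)) for d in models.mark_of(t,"wrist")])
g=models.regions_of("snap_hook","wrist")
for i,d in enumerate(g):
    m=d["pixels"]; v,u=np.nonzero(m); print(d["score"],m.sum(),u.mean(),v.mean())
    np.save(f"m{i}.npy",m)
big=cv2.resize(im[:,:,::-1],(800,600),interpolation=cv2.INTER_CUBIC); cv2.imwrite("pics/w1b.png",big)
E
```

```text
1.15
{'fx': 297.3186396354542, 'fy': 297.3186396354542, 'cx': 254.3390139364415, 'cy': 193.24468305613232, 'position': array([0.47863552, 0.11467131, 0.37369235]), 'orientation': array([0.09020495, 0.62621766, 0.76656529, 0.10996438])} [0.55974917 0.13087248 0.22004909] 3.3167
snap_hook [([0.483, 0.1483, -0.0013], 0.97), ([0.4426, -0.0142, -0.0003], 0.67)]
handle [([0.4208, -0.033, 0.0129], 0.92), ([0.4647, 0.1331, 0.0108], 0.91)]
nose [([0.5354, 0.1598, 0.0082], 0.96), ([0.483, 0.0179, 0.0042], 0.76)]
spine [([0.4495, -0.0046, 0.0055], 0.92), ([0.498, 0.153, 0.0039], 0.74)]
eye_bracket [([0.6417, 0.0823, 0.0014], 0.75), ([0.4864, 0.147, 0.002], 0.18)]
slot_middle [([0.6473, 0.0873, 0.0249], 0.76)]
base_edge [([0.6291, 0.0862, -0.0008], 0.78), ([0.534, 0.4042, -0.0009], 0.66)]
0.77 1892 157.742600422833 61.49630021141649
0.67 1930 277.41243523316064 113.7580310880829
```

View pics/w1b.png

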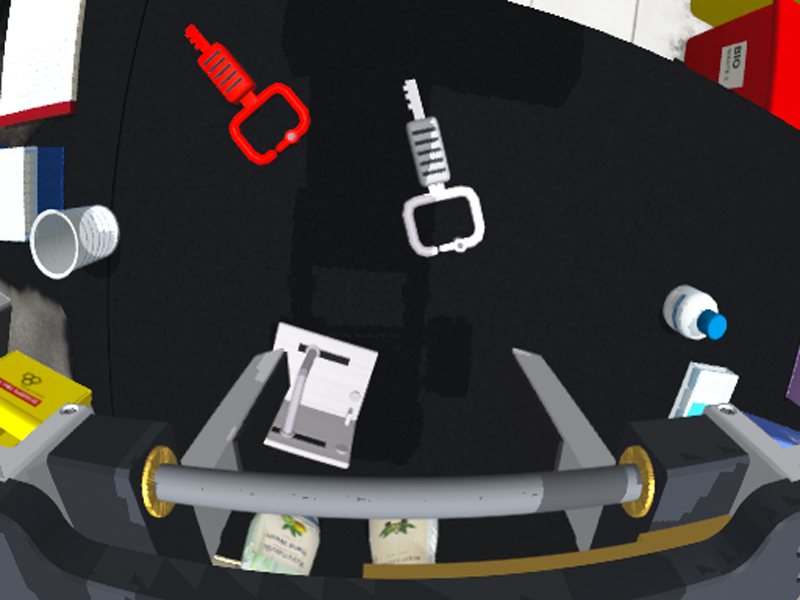

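```bash
python3 - <<'E'
from h import *
im=cv2.imread("pics/w1.png")
c1=cv2.resize(im[40:175,240:325],None,fx=5.5,fy=4.4,interpolation=cv2.INTER_CUBIC)
c1=cv2.resize(im[45:170,245:325],None,fx=4.8,fy=4.8,interpolation=cv2.INTER_CUBIC)
c2=cv2.resize(im[195:305,160:250],None,fx=4.5,fy=4.5,interpolation=cv2.INTER_CUBIC)
h=max(c1.shape[0],c2.shape[0]); o=np.zeros((h,c1.shape[1]+c2.shape[1],3),np.uint8); o[:c1.shape[0],:c1.shape[1]]=c1;o[:c2.shape[0],c1.shape[1]:]=c2
cv2.imwrite("pics/w1c.png",o);print(c1.shape,c2.shape)
E
```

```text
(600, 384, 3) (495, 405, 3)
```

View pics/w1c.png

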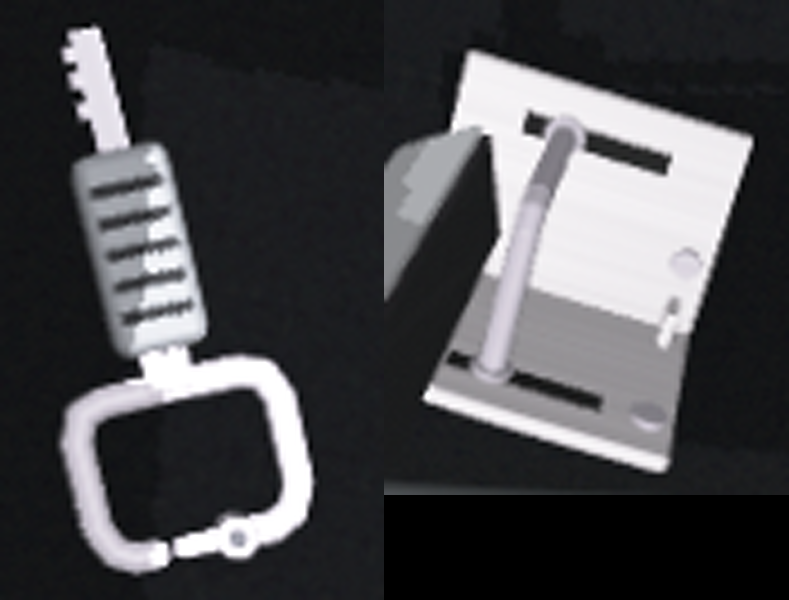

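```bash
python3 - <<'E'
from h import *
from scipy.optimize import least_squares
cal=dict(fx=297.3186396354542,fy=297.3186396354542,cx=254.3390139364415,cy=193.24468305613232,position=np.array([0.47863552,0.11467131,0.37369235]),orientation=np.array([0.09020495,0.62621766,0.76656529,0.10996438]))
off=lambda p,o,s:(np.array(p,float)+0.5)/s-0.5+np.array(o)
P=off([(238,539),(168,556),(118,249),(188,240)],(245,45),4.8)
H=np.array([(50,8,5),(50,-10,5),(-28,-12,20),(-28,12,20)])/1000
P=np.vstack([P,off([(180,148),(72,160),(203,340),(122,357),(86,32)],(245,45),4.8)][:1]) 
def f(p):
    c,s=np.cos(p[2]),np.sin(p[2]); W=H.copy(); W[:,:2]=H[:,:2]@np.array([[c,s],[-s,c]])+p[:2]
    return (proj(cal,W,True)-P).ravel()
s=least_squares(f,[.485,.148,.3]);print("hook",s.x,f(s.x).round(1))
px=lambda p:off([p],(160,195),4.5)[0]
for n,p,z in [("cornL",(84,52),.004),("cornR",(368,138),.004),("slotL",(141,118),.004),("slotR",(286,162),.004),("collar",(181,132),.007),("bar0.03",(170,165),.03),("backL",(41,392),.073),("backR",(284,470),.073),("top bend",(160,185),.05)]:
    u=px(p); print(n,toplane(cal,u[0],u[1],z,True).round(4))
E
```

```text
hook [0.48476249 0.14812279 0.40287223] [-0.5 -0.3  0.2 -1.1 -2.6  1.6  2.9 -0.3]
cornL [0.6231 0.0396 0.004 ]
cornR [0.6324 0.128  0.004 ]
slotL [0.6404 0.0596 0.004 ]
slotR [0.6453 0.1052 0.004 ]
collar [0.641  0.0726 0.007 ]
bar0.03 [0.6415 0.0735 0.03  ]
backL [0.6976 0.0513 0.073 ]
backR [0.7071 0.1209 0.073 ]
top bend [0.6385 0.074  0.05  ]
```

```bash
python3 - <<'E'
from h import *
yaw=0.42; c=np.array([0.461,0.1357])
gripper_to(0.055)
r.move_to([*c,0.09],down(yaw))
im,cal=snap("wrist","w2")
print(cal["position"],cal["orientation"],telemetry.current_ee_pos())
for t in ["handle","nose","spine"]:
    print(t,[( [round(float(v),4) for v in d["at"]],round(float(d["score"]),2)) for d in models.mark_of(t,"wrist")])
cv2.imwrite("pics/w2b.png",cv2.resize(im[:,:,::-1],(800,600)))
print(telemetry.current_t())
E
```

```text
[0.3869848  0.10272564 0.2444053 ] [0.07918529 0.53860165 0.83018558 0.12012433] [0.4641567  0.13601237 0.09156667]
handle [([0.4235, -0.0301, 0.0078], 0.88), ([0.4622, 0.132, 0.0109], 0.69)]
nose [([0.4832, 0.0158, 0.0057], 0.7)]
spine [([0.4951, 0.1546, 0.0029], 0.85), ([0.4485, -0.0032, 0.0035], 0.64)]
5.375
```

View pics/w2b.png

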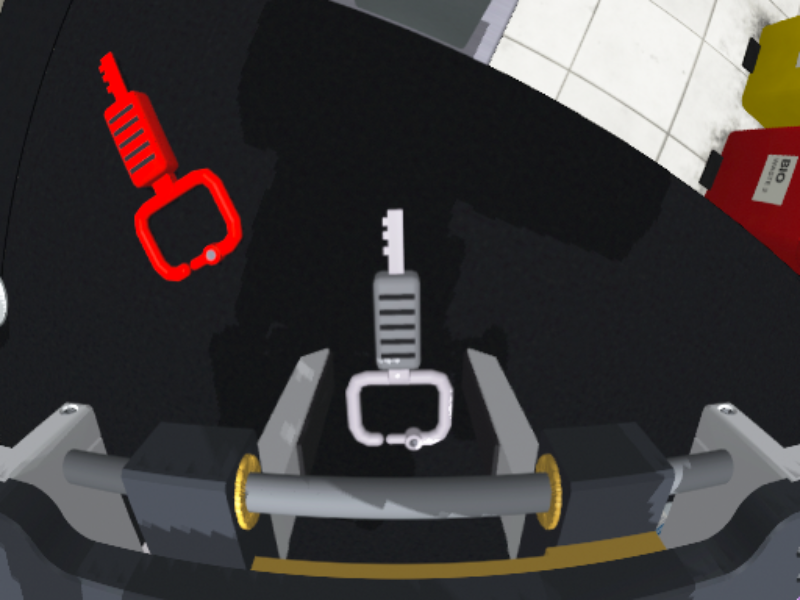

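```bash
python3 - <<'E'
from h import *
p=[0.461,0.1357]
print(r.move_l([*p,0.0268],rot=down(0.42),vel=0.08,guard=8))
r.hold(0.2); print(telemetry.current_ee_pos(),telemetry.current_wrist_force())
gripper_to(0.0,f_grip=45); print("open",telemetry.current_opening(),telemetry.current_wrist_force())
r.move_l([*p,0.075],vel=0.1); r.hold(0.2)
print(telemetry.current_opening(),telemetry.current_ee_pos(),telemetry.current_wrist_force(),telemetry.current_torque())
im,cal=snap("wrist","w3"); cv2.imwrite("pics/w3b.png",cv2.resize(im[:,:,::-1],(800,600)))
print(telemetry.current_t())
E
```

```text
False
[0.46141189 0.13577409 0.0272962 ] [0.62875008 0.36042187 0.66957474]
open 0.02377815647332426 [-0.47530132 -0.2403934   0.74182072]
0.023899424529266154 [0.46038396 0.13560441 0.07425183] [-0.18790889  0.22051697 -0.8412211 ] [ 0.03021926  0.0180054  -0.00282395]
7.9917
```

View pics/w3b.png

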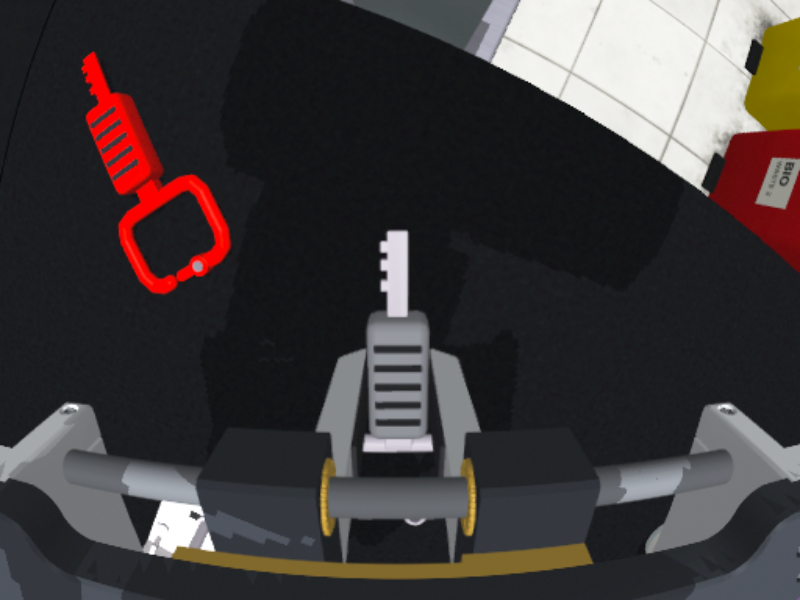

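```bash
python3 - <<'E'
from h import *
cal=vision.get_calibration("wrist"); tcp=telemetry.current_ee_pos()
q=telemetry.current_tool_rot(); T=Rm(q); print(T.round(3))
k=800/512
ty=T[:2,1]
for n,(u,v),dz in [("handle back top",(398,313),-.0075),("handle front top",(398,438),-.0075),("pin",(415,523),-.0273+.01),("key end",(397,231),-.0273+.01)]:
    w=toplane(cal,u/k,v/k,tcp[2]+dz,True)-tcp; print(n,"along y",(w@T[:,1]).round(4),"x",(w@T[:,0]).round(4))
E
python3 - <<'E'
import sys; sys.path.insert(0,'.')
from h import *
im,cal=snap("scene","s3");print(models.mark_of("handle","scene"))
d=models.mark_of("nose","scene");print(d)
c=im[170:270,200:350,::-1];cv2.imwrite("pics/s3c.png",cv2.resize(c,(750,500),interpolation=cv2.INTER_CUBIC))
E
```

```text
[[-0.408  0.913 -0.001]
 [ 0.913  0.408 -0.   ]
 [ 0.    -0.001 -1.   ]]
handle back top along y -0.0311 x 0.0006
handle front top along y 0.0225 x 0.0006
pin along y 0.0802 x 0.009
key end along y -0.0598 x 0.0002
[{'at': [0.4641, 0.1347, 0.0588], 'score': 0.78}, {'at': [0.422, -0.0359, 0.0106], 'score': 0.66}]
[{'at': [0.5358, 0.1569, 0.0499], 'score': 0.79}, {'at': [0.484, 0.0174, 0.0026], 'score': 0.62}, {'at': [0.4858, 0.1474, 0.0457], 'score': 0.58}]
```

```bash
find . / -maxdepth 2 -name s3c.png 2>/dev/null; ls pics
```

```text
./pics/s3c.png
s3.png
s3c.png
scene0.png
top0.png
w1.png
w1b.png
w1c.png
w2.png
w2b.png
w3.png
w3b.png
wrist0.png
```

```bash
python3 - <<'E'
from h import *
yb=-0.105; f=np.array([np.cos(yb),np.sin(yb)]); l=np.array([-f[1],f[0]])
bar=np.array([0.6427,0.0724])
p=bar-0.02*f+0.06*l
r.move_to([*p,0.16],down(yb)); r.hold(0.3)
im,cal=snap("wrist","w4"); print(repr(cal),telemetry.current_ee_pos(),telemetry.current_t())
print([(d["at"],d["score"]) for d in models.mark_of("slot_middle","wrist")],[(d["at"],d["score"]) for d in models.mark_of("base_edge","wrist")])
import pickle; pickle.dump(cal,open("cal4.pkl","wb"))
cv2.imwrite("pics/w4b.png",cv2.resize(im[:,:,::-1],(800,600)))
print(proj(cal,[*bar,0.02],True))
E
```

```text
{'fx': 297.3186396354542, 'fy': 297.3186396354542, 'cx': 254.3390139364415, 'cy': 193.24468305613232, 'position': array([0.54577155, 0.14326315, 0.31340053]), 'orientation': array([0.1057168 , 0.73551494, 0.66251907, 0.09439392])} [0.62822843 0.13428105 0.15981766] 9.2667
[([0.6461, 0.0842, 0.0219], 0.91)] [([0.6296, 0.0864, 0.0025], 0.87), ([0.532, 0.4083, -0.0012], 0.54), ([0.6411, 0.0829, -0.0001], 0.34)]
[197.69086951 209.55465099]
```

View pics/w4b.png

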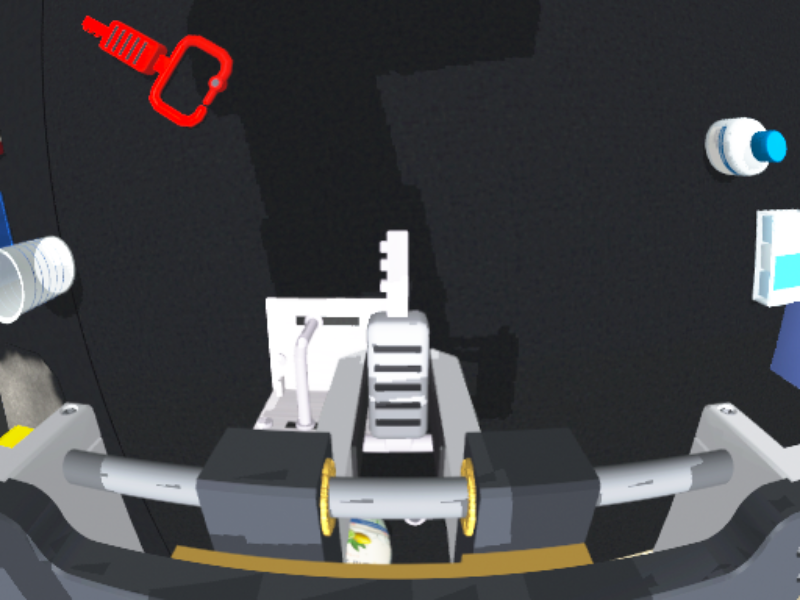

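```bash
python3 - <<'E'
from h import *
im=cv2.imread("pics/w4.png")
cv2.imwrite("pics/w4c.png",cv2.resize(im[185:260,160:250],None,fx=8,fy=8,interpolation=cv2.INTER_CUBIC))
E
```

```text
(no output)
```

View pics/w4c.png

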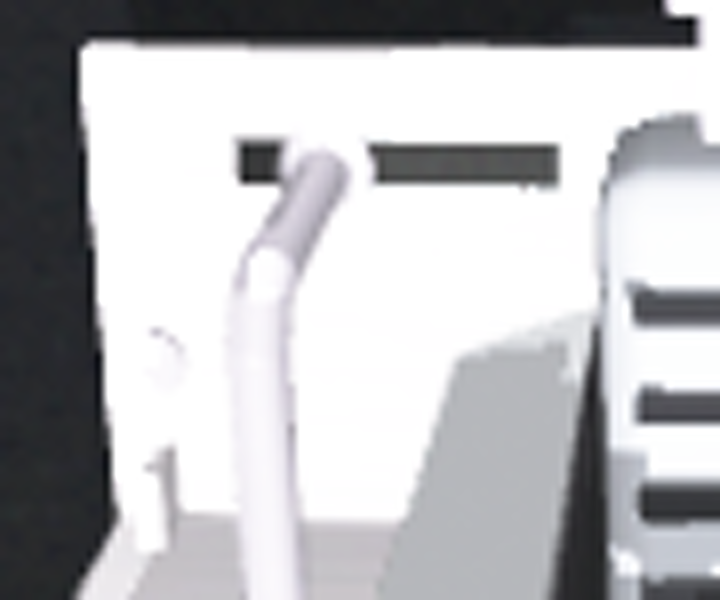

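```bash
python3 - <<'E'
from h import *
import pickle; cal=pickle.load(open("cal4.pkl","rb"))
yb=-0.105; f=np.array([np.cos(yb),np.sin(yb)]); l=np.array([-f[1],f[0]])
S=None
for n,p,z in [("slotL",(238,163),.004),("slotR",(557,165),.004),("slotmid",(397,164),.004),("collar",(328,158),.007),("bar12",(322,165),.012),("barmid",(293,210),.03),("corner",(82,45),.004),("edge2",(500,45),.004)]:
    u=(np.array(p)+.5)/8-.5+np.array([160,185]); w=toplane(cal,u[0],u[1],z,True)[:2]
    print(n,w.round(4),"f,l rel bar0",((w-[.6427,.0724])@f).round(4),((w-[.6427,.0724])@l).round(4))
E
```

```text
slotL [0.6417 0.0599] f,l rel bar0 0.0003 -0.0126
slotR [0.6464 0.1045] f,l rel bar0 0.0003 0.0323
slotmid [0.644  0.0823] f,l rel bar0 0.0003 0.01
collar [0.6413 0.0735] f,l rel bar0 -0.0015 0.0009
bar12 [0.6406 0.0736] f,l rel bar0 -0.0022 0.001
barmid [0.6406 0.073 ] f,l rel bar0 -0.0022 0.0004
corner [0.6224 0.0404] f,l rel bar0 -0.0168 -0.034
edge2 [0.6286 0.099 ] f,l rel bar0 -0.0168 0.0249
```

```bash
cat >> h.py <<'E'
yb=-0.105; f=np.array([np.cos(yb),np.sin(yb)]); l=np.array([-f[1],f[0]]); bar0=np.array([0.6427,0.0724])
def tcp_for(xb,lat=0.0045,z=0.0435): # bar at hook-frame x=xb
    return [*(bar0-(xb+0.025)*f+lat*l),z]
def st(tag=""):
    p=telemetry.current_ee_pos(); F=telemetry.current_wrist_force()
    print(tag,"t",round(telemetry.current_t(),2),"xb",round(float(-(p[:2]-bar0)@f-0.025)*1000,2),"lat",round(float((p[:2]-bar0)@l)*1000,2),"z",round(p[2]*1000,1),"F f,l,z",(F[:2]@f).round(2),(F[:2]@l).round(2),F[2].round(2),"op",round(telemetry.current_opening()*1000,2))
E
python3 - <<'E'
from h import *
r.move_l(tcp_for(0.085,z=.16),rot=down(yb),vel=.15)
r.move_l(tcp_for(0.085),vel=.12); r.move_l(tcp_for(0.072),vel=.06); r.hold(0.3); st("pre")
im,cal=snap("scene","s5"); im2,_=snap("top","t5")
a=cv2.resize(im[150:250,260:380,::-1],(480,400),interpolation=cv2.INTER_CUBIC)
b=cv2.resize(im2[120:210,240:320,::-1],(320,360),interpolation=cv2.INTER_CUBIC)
o=np.zeros((400,800,3),np.uint8);o[:,:480]=a;o[:360,480:]=b;cv2.imwrite("pics/c5.png",o)
E
```

```text
pre t 12.02 xb 72.25 lat 4.51 z 43.5 F f,l,z -0.03 0.62 -0.52 op 23.52
```

View pics/c5.png

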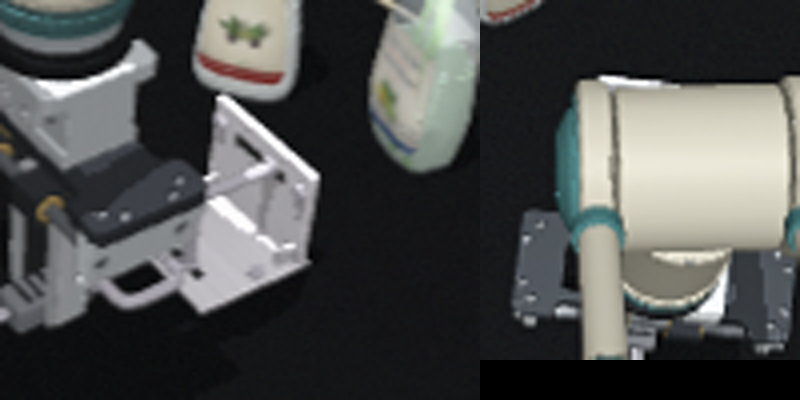

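```bash
python3 - <<'E'
from h import *
print(r.move_l(tcp_for(0.048),vel=.02,guard=2.5)); st("touch"); r.hold(0.2); st("held")
E
```

```text
True
touch t 12.89 xb 58.26 lat 4.39 z 42.7 F f,l,z -0.01 -0.18 0.16 op 23.72
held t 13.09 xb 58.94 lat 4.34 z 42.2 F f,l,z 0.34 0.33 -1.35 op 23.61
```

```bash
python3 - <<'E'
from h import *
print(r.move_l(tcp_for(0.046),vel=.02,guard=11)); st("p1"); r.hold(0.15); st("held")
E
```

```text
False
p1 t 13.88 xb 49.52 lat 4.38 z 42.4 F f,l,z -6.57 -0.18 -0.58 op 23.47
held t 14.03 xb 49.56 lat 4.42 z 42.4 F f,l,z -6.22 0.12 -0.11 op 23.53
```

```bash
python3 - <<'E'
from h import *
for x in (0.040,0.034,0.028,0.024):
    g=r.move_l(tcp_for(x),vel=.025,guard=8); st(f"{x} {g}")
    if g: break
r.hold(0.3); st("held")
im,cal=snap("scene","s6"); imw,_=snap("wrist","w6")
a=cv2.resize(im[150:250,260:380,::-1],(480,400),interpolation=cv2.INTER_CUBIC)
o=np.zeros((400,800,3),np.uint8);o[:,:480]=a;o[:400,480:]=cv2.resize(imw[192:,160:340,::-1],(320,400));cv2.imwrite("pics/c6.png",o)
E
```

```text
0.04 False t 14.43 xb 42.94 lat 5.17 z 42.3 F f,l,z -5.05 3.2 -2.41 op 23.5
0.034 False t 14.82 xb 32.69 lat 4.31 z 43.8 F f,l,z 0.26 0.71 -1.35 op 23.52
0.028 False t 15.21 xb 27.7 lat 4.38 z 43.5 F f,l,z -0.94 -0.31 -1.27 op 23.61
0.024 False t 15.52 xb 23.79 lat 4.48 z 43.5 F f,l,z 0.1 0.84 -0.24 op 23.4
held t 15.82 xb 24.1 lat 4.52 z 43.5 F f,l,z 0.05 0.37 -0.43 op 23.65
```

View pics/c6.png

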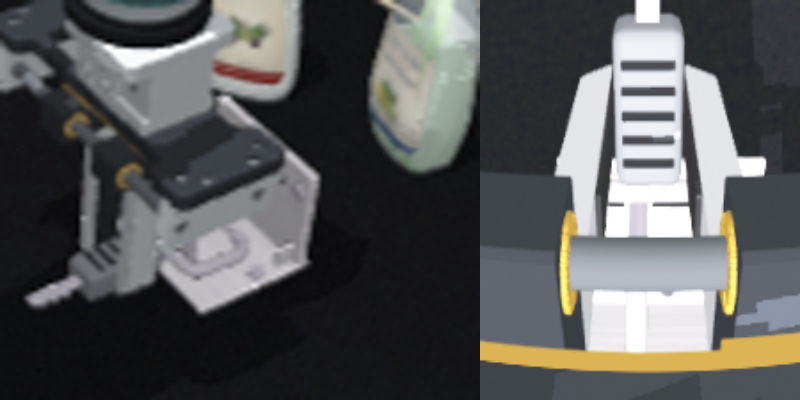

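```bash
python3 - <<'E'
from h import *
def F(n=5):
    v=[]
    for _ in range(n):
        r.hold(0.02); v.append(telemetry.current_wrist_force()[:2]@f)
    return np.mean(v)
b=F(); print("base",b)
x=0.024
g=r.move_l(tcp_for(0.046),vel=.03,guard=5); st(f"pull {g}")
p=telemetry.current_ee_pos(); x=float(-(p[:2]-bar0)@f-0.025); t9=0
for i in range(25):
    cur=F(4)-b; print(round(x*1000,2),cur.round(2),round(telemetry.current_t(),2))
    if cur>9.2: break
    x+=float(np.clip((10-cur)*0.00035,0.0003,0.0015)); r.move_l(tcp_for(x),vel=.02,guard=6)
for i in range(8): print("hold",(F(5)-b).round(2),end=" ")
st("end")
E
```

```text
base 0.13006518469293965
pull True t 16.76 xb 44.5 lat 4.51 z 43.4 F f,l,z 1.4 -0.63 -0.36 op 23.42
44.5 1.22 16.82
46.0 4.42 17.14
47.5 6.85 17.46
48.61 8.79 17.77
49.03 9.51 18.09
hold 9.1 hold 9.25 hold 9.26 hold 9.3 hold 9.5 hold 9.01 hold 9.3 hold 9.2 end t 18.76 xb 45.23 lat 4.54 z 43.9 F f,l,z 9.07 -0.53 -5.63 op 23.77
```

```bash
python3 - <<'E'
from h import *
r.move_l(tcp_for(0.030),vel=.03,guard=8); st("relax")
g=r.move_l(tcp_for(0.030,z=.0325),vel=.02,guard=3); st(f"lower {g}")
gripper_to(0.05); r.hold(0.2); st("rel")
r.move_l(tcp_for(0.030,z=.12),vel=.1)
p=tcp_for(0.15,z=.22); r.move_l(p,vel=.15); r.hold(.3)
for c in ("scene","wrist","top"):
    im,_=snap(c,c+"7")
    if c=="wrist":cv2.imwrite("pics/w7b.png",cv2.resize(im[:,:,::-1],(800,600)))
    if c=="scene":cv2.imwrite("pics/s7b.png",cv2.resize(im[150:250,260:380,::-1],(720,600),interpolation=cv2.INTER_CUBIC))
    for t in ["handle","snap_hook","slot_middle","beaker","buffer_bottle","cuvette_box"]: print(c,t,[(np.round(d["at"],4),round(d["score"],2)) for d in models.mark_of(t,c)[:2]])
st()
E
```

```text
relax t 19.07 xb 44.37 lat 4.43 z 42.9 F f,l,z 1.23 0.35 -0.57 op 23.88
lower False t 20.06 xb 30.09 lat 4.51 z 32.5 F f,l,z -0.09 -1.22 -1.34 op 23.66
rel t 20.87 xb 30.02 lat 4.49 z 32.5 F f,l,z -0.31 0.47 0.12 op 49.65
scene handle [(array([0.5885, 0.0814, 0.0098]), 0.87), (array([ 0.4241, -0.0351,  0.0098]), 0.64)]
scene snap_hook [(array([0.6182, 0.0828, 0.0009]), 0.93), (array([ 0.4401, -0.015 ,  0.0005]), 0.64)]
scene slot_middle [(array([0.6292, 0.0844, 0.0068]), 0.75), (array([0.642 , 0.0841, 0.0205]), 0.62)]
scene beaker [(array([ 0.5745, -0.1527,  0.002 ]), 0.72)]
scene buffer_bottle [(array([ 0.5348,  0.4084, -0.0011]), 0.59)]
scene cuvette_box [(array([ 0.6283,  0.4749, -0.001 ]), 0.63), (array([ 0.5356,  0.4071, -0.0037]), 0.18)]
wrist handle [(array([ 0.4206, -0.0332,  0.012 ]), 0.88), (array([0.5888, 0.0765, 0.0118]), 0.68)]
wrist snap_hook [(array([6.168e-01, 8.040e-02, 2.000e-04]), 0.97), (array([ 0.4404, -0.0147, -0.0005]), 0.65)]
wrist slot_middle [(array([0.6467, 0.0826, 0.0211]), 0.62), (array([0.6128, 0.0802, 0.0029]), 0.34)]
wrist beaker [(array([ 0.5727, -0.1528, -0.0013]), 0.65)]
wrist buffer_bottle [(array([0.535 , 0.4095, 0.0025]), 0.67)]
wrist cuvette_box [(array([6.275e-01, 4.706e-01, 5.000e-04]), 0.78), (array([0.6631, 0.0651, 0.0107]), 0.75)]
top handle [(array([ 0.4185, -0.0379,  0.0124]), 0.84)]
top snap_hook [(array([ 0.4437, -0.0157, -0.0048]), 0.85)]
top slot_middle [(array([0.6428, 0.0835, 0.0198]), 0.59)]
top beaker [(array([ 0.5742, -0.1492, -0.0035]), 0.68)]
top buffer_bottle [(array([ 0.5368,  0.4025, -0.0037]), 0.47)]
top cuvette_box [(array([0.6276, 0.4705, 0.0012]), 0.78)]
 t 24.43 xb 150.0 lat 4.49 z 220.0 F f,l,z -0.49 0.72 -0.17 op 50.1
```

View pics/w7b.png

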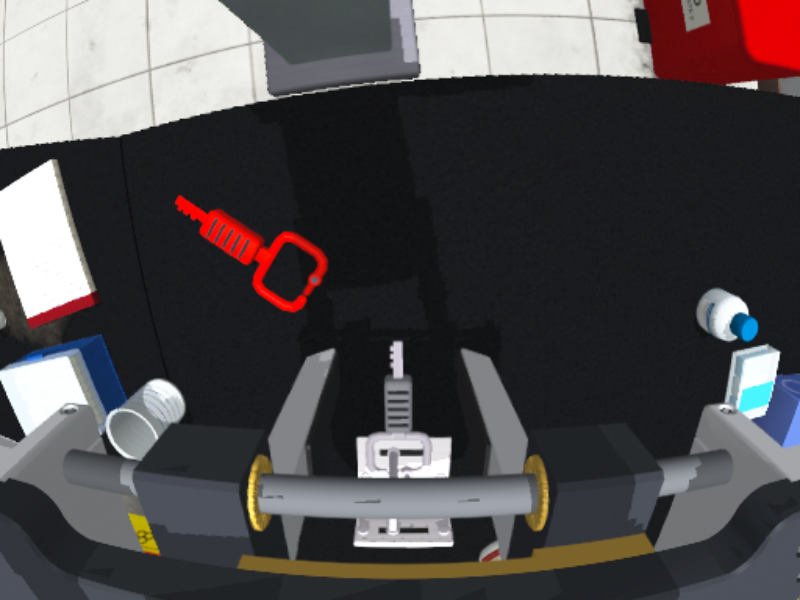

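View pics/s7b.png

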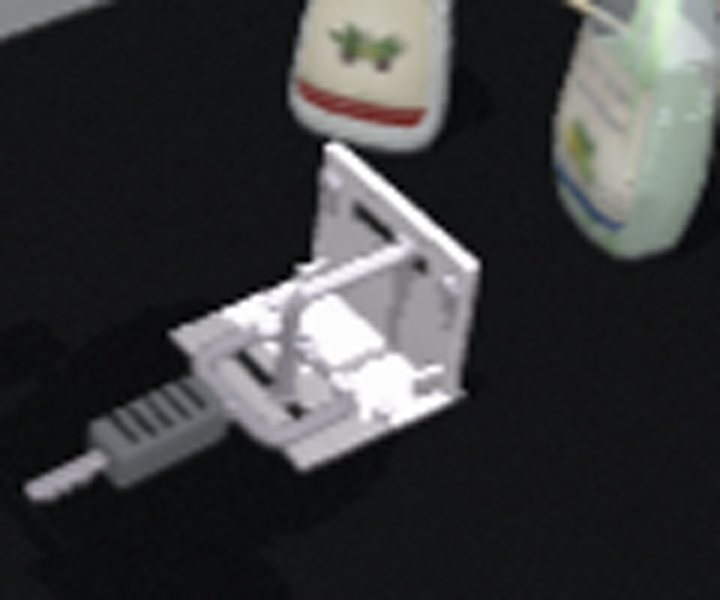

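```bash
python3 - <<'E'
from plant import r
print(r.sign_off())
E
```

```text
the job is handed in; nothing more can be done
None
```

The snap hook is clipped onto the eye, pull-tested and released. I handed the job in at about 24 s of robot time; no verdict was reported.

- **Finding the bar:** From the wrist camera, the eye's bar sat about 9 mm off the slot's middle, on the -y side. I lined the hook up from that.
- **Clipping on:** I gripped the grey handle and pressed the gate on. The push force read up to about 6.6 N. It fell to zero with the bar at about x = 33 mm in the hook's frame, which fits the gate snapping shut.
- **Pull test:** I pulled straight back and held about 9.0 to 9.5 N for roughly 0.9 s. The gate and hook held. The wrist also read about 5.6 N vertically at that point, so the total was nearer 11 N.
- **Force stop:** The force guard tripped once while I was easing off the pull. I carried on from there without trouble.
- **Final checks:** The scene and wrist pictures show the bar inside the hook, with the hook lying on the base plate and the gripper clear of it. The beaker, small bottle and cuvette box were within measurement error of where they started, and I left the red look-alike alone. I could not see the closed gate sharply in the last pictures, so that rests on the snap and the pull test. The top camera's network did not find the clipped hook; the scene and wrist networks did.

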